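Take the cover off the purge-gas dryer

ROBOT

A 7-joint arm with a two-finger parallel gripper is mounted at the origin on a cart in front of the work surface, level with it; the furniture and walls round the work are solid. World frame = base frame: x ahead of the robot, y to its left, z up, the work surface at z = 0. Lengths are in m, angles in rad, forces in N, time in s.
With the tool pointing down it reaches from about 0.4 to 0.85 m from the base axis. Payload 4.5 kg.
Tool frame: the origin (TCP) lies at the very end of the fingers, on their centre line; the grasp point (between the pads) lies 19 mm behind it (robot.tcp_to_grasp is the distance from the TCP to the grasp point, in m); z points along the fingers, y is the line along which they close (so a half turn about z gives the same grasp; the last joint's range is limited). The gripper opens to 85 mm and grips with 20 to 120 N. Pads are 22 mm wide; open, the fingers measure 114 mm over their backs; the gripper's body (76 mm by 85 mm) begins 54 mm behind the grasp point. The pads swing forward as they close: fully open they stand 13 mm farther back than shut.
Start: joints at [0.034, 0.689, -0.195, 1.565, 0.157, 0.902, -0.215], TCP at [0.625, 0, 0.231] pointing down, gripper open.
Joint ranges: [-3.01, 3.01], [-0.46, 2.08], [-1.47, 1.51], [0.13, 2.56], [-1, 4.14], [0.04, 2.09], [-2.66, 2.66]. Speed limits (rad/s): [2.57, 2.57, 3.14, 3.14, 3.14, 3.14, 3.14].

INTERFACE

Orientations are given as a rotation vector (axis times angle).
In Python, from station import robot, vision gives the robot as it stands.
- The arm moves only by the shell command python3 -m pendant 'ROWS' [FORCE]. ROWS is a JSON object of lists of equal length, an entry for each row: "delta_pos": the shift along the tool's x, y, z in m, a list of three; "spin": the turn about the tool's z in degrees; "jaw": the closure in counts, from 0 (fully open) to 255 (shut). A call has 1 to 12 rows; each row shifts and turns the commanded pose from where the row before left it, along the tool's axes as they then stand; what a row does not reach is not made up. A row lasts 1/10 s, in which the tool goes at most 50 mm and 8.59 degrees, less where a joint would pass 70% of its speed; a pose out of reach is approached as far as the arm can. A call with a gripper value outside its range is refused whole. The fingers move at their own pace and stop on an object; FORCE is the grip in N (left out, the last holds). Time passes only in rows, so rows that do not move let the fingers close. It gives the time, the measured TCP pose, the force, the opening and the grip force at its end, in the units of the state.
- robot.read_state(): the state, without advancing time (a new reading comes with each control period).
- vision.capture(name): name is "scene" or "side" or "wrist"; returns a dict with "pixels" (480x640x3 uint8, red, green, blue), "intrinsics" (3x3 intrinsics, pixels), "world_from_camera" (4x4, takes a point from camera to world coordinates). Camera axes: x right, y up, looking along -z (the intrinsics and any distortion apply to the point x, -y, -z); pixel columns grow to the right and rows downward; lengths in m; the calibration is good to about 2 mm. A picture is of the moment at which its call begins. There is no depth.
- robot.finish_job(): hands the job in; it is judged then, once.
The state is a dict: "time_s": time; "joints": joint angles; "joint_vel": joint speeds; "joint_torque": joint torques, N m; "tcp_pos": TCP position; "orientation": TCP orientation; "wrist_force": force on the tool from outside, world axes, zero at the start; "moment": the same for the moment, N m; "gripper_width": opening from 0.0 (shut) to 1.0 (fully open); "grip_force": force on a finger pad.
Only numpy, scipy, OpenCV 4.12 (cv2) and the standard library are available. Lean on these libraries where they do the work, as an engineer would, in place of code of your own. Each camera call takes 0.05 s, during which the arm holds its last target. There are 200 camera calls.

TASK

The purge-gas dryer's indicator has turned red: it must be opened for a fresh cartridge. Gently press its orange snap tab down with a fingertip until the catch lets go and the grey cover springs forward, then push the cover from behind, along its base and over the tab, until it is right off the base and stands upright on the worktop. Only press and push: do not grip, lift or tip the cover, and leave the other things standing where they are.

Things in the scene. Friction and masses are not known exactly. Their poses are not given: they have to be found in the camera images.
- dryer: Dryer base, fixed, black: 78 mm wide (y), x -75 to +101 mm, running surface 6 mm high; end block x -72 to -50 mm, 26 mm high, brass nipples out to x = -90 mm. Origin: on the worktop under the middle of the cover's seat; +x = direction in which the cover slides off, z up. Under the cover: fixed cartridge along x, -45 to +34 mm, top 34 mm above the worktop. Ribs guide the cover up to x = +80 mm.
- tab_pad (a point): Middle of the top of the snap tab's thumb pad: orange with black cross ribs, 24 mm (x) by 36 mm (y), at the dryer's +x end, 70 mm from the base's origin, 15 mm above the worktop at rest. Axes as the dryer's. The latched cover's front face is 25 mm from this point and jumps 10 to 13 mm closer when released.
- snap_tab (a joint): Travel of the snap tab straight down, m: 0 = up (latched), 0.008 = fully in. Sprung: 2 N at first, 5 N fully in, plus up to 4 N rubbing. At 0.0065 the catch lets go; two spring pins push the cover 10 to 13 mm forward, past the catch, and the tab can come up again. Until then the catch blocks the cover.
- cover: Cover: loose grey hood, 0.13 kg, open below, 90 mm long (x), 66 mm wide (y), 58 mm high, dark vent slots in the sides, red round indicator and white arrow on top. Origin: middle of its underside, 6 mm above the worktop when seated; axes as the dryer's when seated. It is off the base when its origin is 0.148 m or more along the dryer's x.
- cover_rear (a point): Middle of the cover's rear (-x) face, 45 mm above the cover's underside (51 mm above the worktop when seated): push here towards +x. The face is solid from 38 to 70 mm above the worktop, 58 mm wide; below is an open portal through which the cartridge passes. A fingertip 42 to 50 mm above the worktop meets the face and passes above end block and cartridge.
- fresh_cartridge: Bystander: new white and blue cartridge, diameter 27 mm, 60 mm high, standing. Origin: middle of the underside.
- drying_pot: Bystander: white pot with a blue lid, diameter 57 mm, 69 mm high. Origin: middle of the underside.
- hex_key: Bystander: steel hex key lying flat, 30 x 84 x 6 mm. Origin: middle of the underside.
- vial_black: Bystander: glass vial with a black cap, diameter 25 mm, 50 mm high. Origin: middle of the underside.
- vial_blue: Bystander: glass vial with a blue cap, diameter 25 mm, 50 mm high. Origin: middle of the underside.
- mouse: Bystander: black computer mouse on a white mat, 112 x 58 x 37 mm. Origin: middle of the underside.
- timer: Bystander: white bench timer with yellow keys, 58 x 66 x 22 mm. Origin: middle of the underside.

How it is judged:
By the outcome, as a careful person would: the job done as asked, in the order asked, and still so for the second after the job is handed in, with the robot touching nothing.
It also fails if it takes over 42 s, if anything falls off the work surface, if the arm or the gripper's body presses on something with over 40 N, if the wrist force passes 120 N, or if a joint passes its speed limit or range.

## Working session

There is one attempt and no reset: what is moved stays moved. The work goes in short steps, Python scripts to look and compute and a shell command to move; the robot and the scene stay as the last step left them, time stands still between calls to the robot, and variables do not carry over. Pictures are saved under pics/ and viewed, at most 13 in all, crops included, and the job is handed in when it is done.

```bash
mkdir -p pics; cat > h.py <<'E'
import numpy as np, cv2
from station import robot, vision
def snap(n,f):
    c=vision.capture(n); cv2.imwrite('pics/'+f+'.png',c['pixels'][:,:,::-1]); np.savez('pics/'+f,K=c['intrinsics'],T=c['world_from_camera']); return c
def ray(f,u,v,z):
    d=np.load('pics/'+f+'.npz');K,T=d['K'],d['T']
    r=np.linalg.inv(K)@[u,v,1]; r=T[:3,:3]@[r[0],-r[1],-r[2]]; o=T[:3,3]
    return o+r*(z-o[2])/r[2]
def proj(f,p):
    d=np.load('pics/'+f+'.npz');K,T=d['K'],d['T']
    q=T[:3,:3].T@(np.array(p)-T[:3,3]); q=K@[q[0],-q[1],-q[2]]; return q[:2]/q[2]
E
python3 - <<'E'
from h import *
for n in('scene','side','wrist'):
    c=snap(n,n+'0'); print(n,c['world_from_camera'].round(3).tolist(),{k:v for k,v in c.items() if k not in('pixels','world_from_camera')})
s=robot.read_state();print(s)
E
```

```text
scene [[0.888, 0.213, -0.408, 0.031], [-0.46, 0.433, -0.775, -0.804], [0.011, 0.876, 0.483, 0.678], [0.0, 0.0, 0.0, 1.0]] {'intrinsics': array([[528.30941298,   0.        , 316.70212123],
       [  0.        , 528.30941298, 245.12131589],
       [  0.        ,   0.        ,   1.        ]])}
side [[-0.852, 0.203, -0.482, -0.055], [-0.523, -0.361, 0.772, 1.12], [-0.017, 0.91, 0.414, 0.597], [0.0, 0.0, 0.0, 1.0]] {'intrinsics': array([[555.2310493 ,   0.        , 312.37058152],
       [  0.        , 555.2310493 , 241.40642014],
       [  0.        ,   0.        ,   1.        ]])}
wrist [[1.0, -0.001, 0.003, 0.625], [0.0, 0.959, 0.284, 0.073], [-0.003, -0.284, 0.959, 0.373], [0.0, 0.0, 0.0, 1.0]] {'intrinsics': array([[350.96658192,   0.        , 319.91884071],
       [  0.        , 350.96658192, 242.2439846 ],
       [  0.        ,   0.        ,   1.        ]])}
{'time_s': 0.15, 'joints': array([ 0.03382818,  0.68978864, -0.19453326,  1.56612502,  0.15729454,
        0.90250516, -0.21507442]), 'joint_vel': array([ 0.00073262, -0.002659  ,  0.00011196, -0.00490963, -0.00057377,
       -0.00053018, -0.00172575]), 'joint_torque': array([-6.29315091e-04, -5.39936972e+01, -1.26815826e+00, -1.58719003e+01,
        9.24438267e-03,  6.49630194e-03,  1.79077297e-06]), 'tcp_pos': array([ 6.24491508e-01, -5.09279107e-05,  2.30664796e-01]), 'orientation': array([-2.22070094e+00, -2.22084827e+00,  1.70247996e-03]), 'wrist_force': array([-0.18404819, -0.24289971,  0.74757221]), 'moment': array([ 0.02584687, -0.02338518,  0.06374299]), 'grip_force': 0.0, 'gripper_width': 0.9997473334344743}
```

View pics/scene0.png

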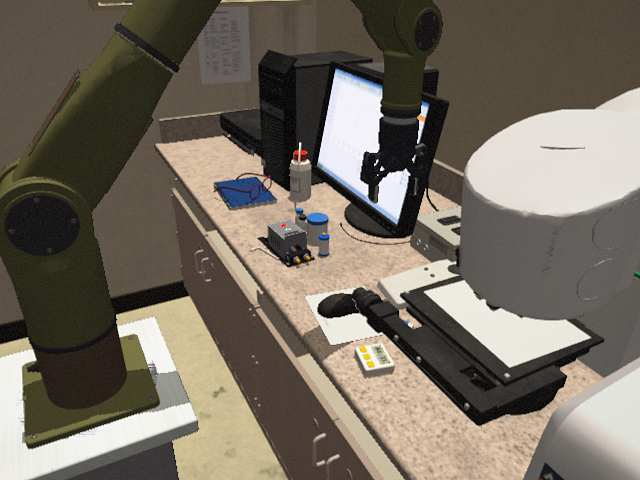

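View pics/side0.png

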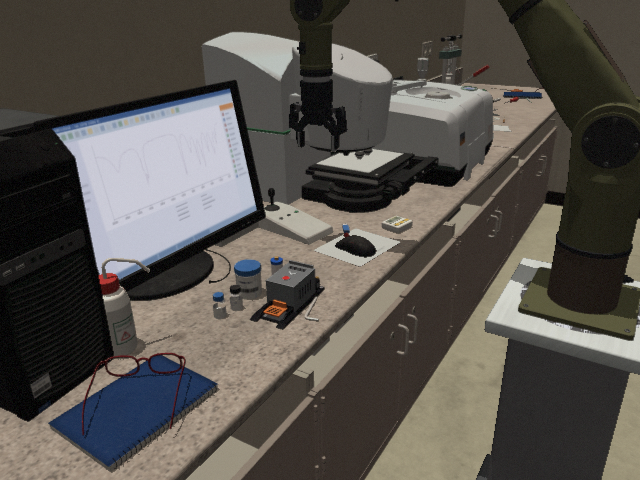

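The dryer is at scene (287,240) and side (288,292). Its tab end points roughly towards world +y, and the bystanders sit close behind it. I'll enlarge both crops.

```bash
python3 - <<'E'
from h import *
a=cv2.imread('pics/scene0.png')[190:280,235:355]; b=cv2.imread('pics/side0.png')[245:335,200:335]
cv2.imwrite('pics/ca.png',cv2.resize(a,None,fx=6,fy=6,interpolation=2)); cv2.imwrite('pics/cb.png',cv2.resize(b,None,fx=5.9,fy=5.9,interpolation=2))
for f,u,v in(('scene0',287,262),('side0',285,325),('side0',255,312)): print(ray(f,u,v,0))
E
```

```text
[0.49664469 0.23904991 0.        ]
[0.48014741 0.37017565 0.        ]
[0.56006487 0.36097807 0.        ]
```

View pics/ca.png

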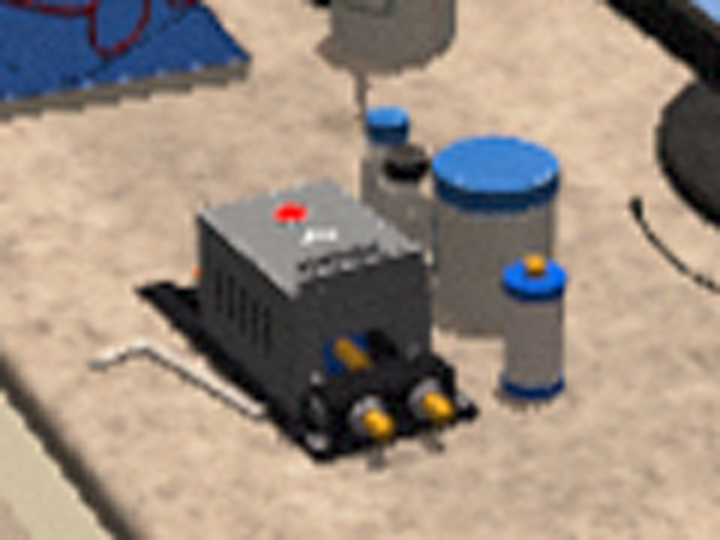

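View pics/cb.png

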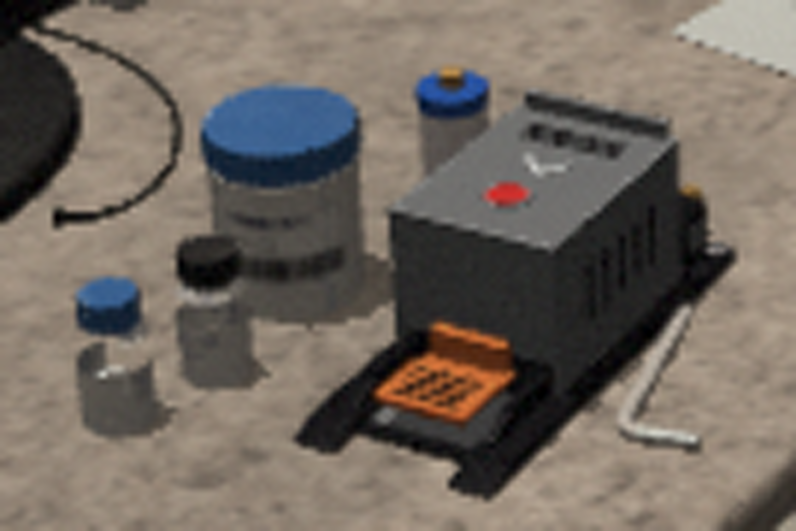

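The crops show the cover, the tab (side crop 445,387), the rear lip and the base corners. Next I'll fit the dryer pose and estimate the bystander positions.

```bash
python3 - <<'E'
from h import *
from scipy.optimize import least_squares
S=lambda u,v:(u/5.9+200-.4,v/5.9+245-.4); C=lambda u,v:(u/6+235-.4,v/6+190-.4)
obs=[('side0',S(555,248),(45,33,64)),('side0',S(390,210),(45,-33,64)),('side0',S(678,133),(-45,33,68)),('side0',S(527,93),(-45,-33,70)),
('side0',S(488,497),(101,39,0)),('side0',S(298,440),(101,-39,3)),('side0',S(445,387),(70,0,15)),
('scene0',C(198,210),(45,33,64)),('scene0',C(330,180),(45,-33,64)),('scene0',C(292,295),(-45,33,68)),('scene0',C(425,258),(-45,-33,68)),
('scene0',C(318,460),(-75,39,0)),('scene0',C(478,412),(-75,-39,3)),('scene0',C(138,290),(101,39,4))]
def W(p,q):
    c,s=np.cos(p[2]),np.sin(p[2]); x,y,z=np.array(q)/1000; return [p[0]+c*x-s*y,p[1]+s*x+c*y,z]
def fit(n):
    o=[k for k in obs if n in k[0]]
    r=least_squares(lambda p:np.ravel([proj(f,W(p,q))-uv for f,uv,q in o]),[.52,.3,1.6],loss='soft_l1')
    print(n,r.x,np.degrees(r.x[2]),'\n',r.fun.reshape(-1,2).round(1).tolist()); return r.x
fit('side');fit('scene');p=fit('0')
for q in((70,0,15),(-45,0,51),(148,0,0),(-72,0,26)): print(q,W(p,q))
# bystanders in dryer frame
def loc(w): d=np.array(w[:2])-p[:2]; c,s=np.cos(p[2]),np.sin(p[2]); return (1000*np.array([c*d[0]+s*d[1],-s*d[0]+c*d[1]])).round()
for n,f,uv,z in(('cart','scene0',C(534,280),.058),('pot','scene0',C(495,160),.069),('pot','side0',S(281,120),.069),('vblk','side0',S(210,250),.05),('vblk','scene0',C(405,157),.05),('vblu','side0',S(108,293),.05),('vblu','scene0',C(387,118),.05),('key','side0',S(620,430),.003),('key','side0',S(697,442),.003),('key','side0',S(690,310),.003),('book','side0',(217,378),.01),('book','side0',(135,357),.01),('bottle','side0',(122,350),0)):
    w=ray(f,*uv,z); print(n,f,w.round(3),loc(w))
E
```

```text
side [0.51847407 0.28683812 1.6243107 ] 93.06614786380396 
 [[0.3, 0.5], [-0.0, -0.2], [1.1, -0.5], [-0.5, -0.8], [0.8, 0.9], [-0.7, -0.7], [-0.9, 0.4]]
scene [0.52029585 0.29029537 1.62376306] 93.03477006274706 
 [[-0.4, 0.3], [0.3, -0.1], [-0.1, -0.9], [1.2, -0.8], [-0.4, 1.6], [0.3, 0.7], [-0.6, -0.8]]
0 [0.5187286  0.28736923 1.62639396] 93.18550965254212 
 [[0.1, 0.6], [-0.2, -0.1], [0.9, -0.4], [-0.8, -0.8], [0.6, 1.0], [-0.9, -0.6], [-1.1, 0.5], [-0.5, 0.9], [0.1, 0.4], [-0.1, -0.2], [1.2, -0.2], [-0.4, 2.3], [0.3, 1.3], [-0.8, -0.2]]
(70, 0, 15) [np.float64(0.5148387676253078), np.float64(0.3572610678837698), np.float64(0.015)]
(-45, 0, 51) [np.float64(0.5212292018519524), np.float64(0.24243876016268745), np.float64(0.051)]
(148, 0, 0) [np.float64(0.5105043861498445), np.float64(0.4351405461641561), np.float64(0.0)]
(-72, 0, 26) [np.float64(0.522729564670382), np.float64(0.21548047921947683), np.float64(0.026)]
cart scene0 [0.592 0.224 0.058] [-67. -69.]
pot scene0 [0.619 0.313 0.069] [  20. -102.]
pot side0 [0.616 0.306 0.069] [ 13. -99.]
vblk side0 [0.601 0.368 0.05 ] [ 76. -87.]
vblk scene0 [0.602 0.369 0.05 ] [ 77. -88.]
vblu side0 [0.612 0.408 0.05 ] [ 115. -100.]
vblu scene0 [0.613 0.411 0.05 ] [ 118. -101.]
key side0 [0.459 0.332 0.003] [48. 57.]
key side0 [0.433 0.325 0.003] [43. 84.]
key side0 [0.48  0.252 0.003] [-33.  41.]
book side0 [0.479 0.572 0.01 ] [286.  23.]
book side0 [0.643 0.601 0.01 ] [ 306. -142.]
bottle side0 [0.693 0.589 0.   ] [ 291. -190.]
```

```bash
cat >> h.py <<'E'
P=np.array([0.5187,0.2874]); A=np.radians(93.15)
from scipy.spatial.transform import Rotation as Ro
def go(x,y,z):
    "tool-frame shift to dryer-frame point (mm)"
    s=robot.read_state(); R=Ro.from_rotvec(s['orientation']).as_matrix(); c,n=np.cos(A),np.sin(A)
    t=np.array([P[0]+(c*x-n*y)/1e3,P[1]+(n*x+c*y)/1e3,z/1e3])
    w=s['tcp_pos']; d=w[:2]-P
    print('t',s['time_s'],'dryer mm',(1e3*np.array([c*d[0]+n*d[1],-n*d[0]+c*d[1],w[2]])).round(1),'yaw',np.degrees(np.arctan2(R[1,0],R[0,0])).round(2),'tilt',R[2].round(3),'need',(R.T@(t-w)*1e3).round(1),'F',s['wrist_force'].round(1))
E
python3 -m pendant '{"delta_pos":[[0,0,0],[0,0,0],[0,0,0],[0,0,0]],"spin":[-3.1,0,0,0],"jaw":[255,255,255,255]}'
python3 -c "
from h import *
go(75,0,60)"
```

```text
time_s: 0.55
tcp_pos: [0.6249, 0.0, 0.2312]
orientation: [-2.161, -2.28, 0.0]
wrist_force: [-0.4, 0.1, 0.1]
gripper_width: 0.331
grip_force: 0.0
t 0.55 dryer mm [-292.8  -90.3  231.2] yaw 93.06 tilt [-0. -0. -1.] need [367.7 -90.8 171.2] F [-0.4  0.1  0.1]
```

```bash
python3 -m pendant '{"delta_pos":[[20,0,0],[37,-10,0],[37,-10,0],[37,-10,0],[37,-10,0],[37,-10,0],[37,-10,0],[37,-10,0],[37,-10,0],[30,-7,0],[20,-4,0],[0,0,0]],"spin":[0,0,0,0,0,0,0,0,0,0,0,0],"jaw":[255,255,255,255,255,255,255,255,255,255,255,255]}' | head -0; python3 -c "
from h import *
go(75,0,60)"
```

```text
t 1.75 dryer mm [251.3  41.4 230.8] yaw 93.74 tilt [ 0.008 -0.004 -1.   ] need [-178.1   40.3  169.2] F [-0.2  0.3 -0.6]Exception ignored on flushing sys.stdout:
BrokenPipeError: [Errno 32] Broken pipe
```

That was a unit slip: I typed mm where the rows take metres. Each row was clipped to 50 mm, so the arm went too far but stayed high in clear air, with no contact force. I'll move back using metres.

```bash
python3 -m pendant '{"delta_pos":[[0,0,0],[-0.03,0.008,0],[-0.03,0.008,0],[-0.03,0.008,0],[-0.03,0.008,0],[-0.03,0.008,0],[-0.02,0,0],[0,0,0],[0,0,0]],"spin":[0,0,0,0,0,0,0,0,0],"jaw":[255,255,255,255,255,255,255,255,255]}'; python3 -c "
from h import *
go(75,0,60)"
```

```text
time_s: 2.65
tcp_pos: [0.5206, 0.3576, 0.2317]
orientation: [2.163, 2.278, 0.001]
wrist_force: [-0.3, 0.5, 0.4]
gripper_width: 0.001
grip_force: 0.0
t 2.65 dryer mm [ 70.   -5.7 231.7] yaw 92.95 tilt [ 0.  0. -1.] need [  5.   -5.8 171.7] F [-0.3  0.5  0.4]
```

```bash
python3 -m pendant '{"delta_pos":[[0.005,-0.006,0],[0,0,0.03],[0,0,0.04],[0,0,0.04],[0,0,0.04],[0,0,0.02],[0,0,0],[0,0,0]],"spin":[0,0,0,0,0,0,0,0],"jaw":[255,255,255,255,255,255,255,255]}'; python3 - <<'E'
from h import *
go(75,0,25)
s=snap('side','s1');w=snap('wrist','w1');c=snap('scene','c1')
u,v=proj('s1',[.515,.357,.03]).astype(int)
a=cv2.resize(s['pixels'][v-60:v+40,u-50:u+60],(550,500),interpolation=2)
cv2.imwrite('pics/s1c.png',a[:,:,::-1])
E
```

```text
time_s: 3.45
tcp_pos: [0.5132, 0.3652, 0.0617]
orientation: [-2.158, -2.282, -0.001]
wrist_force: [0.8, 1.0, 0.3]
gripper_width: 0.003
grip_force: 0.0
t 3.45 dryer mm [77.9  1.2 61.7] yaw 93.2 tilt [ 0.001  0.    -1.   ] need [-3.   1.2 36.7] F [0.8 1.  0.3]
```

View pics/s1c.png

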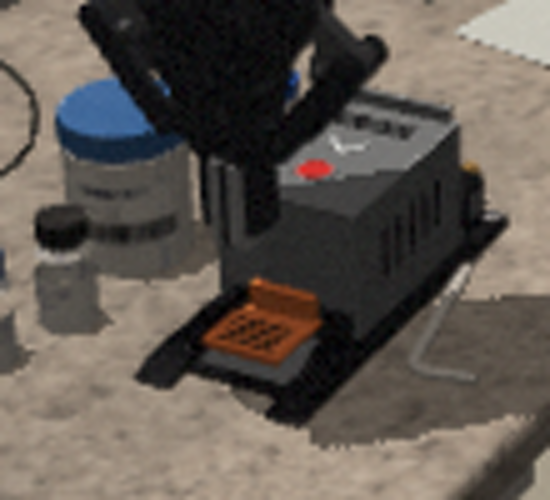

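View pics/w1.png

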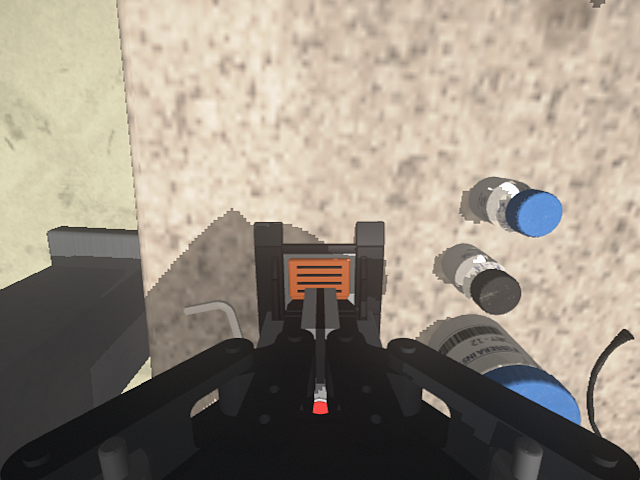

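In the wrist view the pad's middle is at about (319,279), its far edge at row 259 and its near edge at about 300. The fingertips at (319,292) are laterally centred on it. I'll check this with the ray.

```bash
python3 - <<'E'
from h import *
c,n=np.cos(A),np.sin(A)
for u,v,z in((319,279,.015),(319,259,.015),(290,279,.015),(349,279,.015),(254,222,.006),(384,222,.006),(319,295,.0617)):
    d=ray('w1',u,v,z)[:2]-P; print(u,v,(1e3*np.array([c*d[0]+n*d[1],-n*d[0]+c*d[1]])).round(1))
go(75,0,25)
E
```

```text
319 279 [72.5  1.1]
319 259 [84.9  1.1]
290 279 [72.5 18. ]
349 279 [ 72.5 -16.4]
254 222 [104.5  39. ]
384 222 [104.5 -36.8]
319 295 [84.  1.]
t 3.6 dryer mm [77.5 -0.1 63.1] yaw 93.13 tilt [ 0.002  0.003 -1.   ] need [-2.6 -0.2 38.1] F [-1.1 -0.4  0.9]
```

```bash
sed -i 's/^P=.*/P=np.array([0.5177,0.2899]); A=np.radians(93.15)/' h.py; python3 -m pendant '{"delta_pos":[[0,0,0.02],[0,0,0.015],[0,0,0.005],[0,0,0],[0,0,0]],"spin":[0,0,0,0,0],"jaw":[255,255,255,255,255]}'; python3 -c "
from h import *
go(76,0,15)"
```

```text
time_s: 4.1
tcp_pos: [0.514, 0.3636, 0.0218]
orientation: [2.161, 2.28, 0.001]
wrist_force: [0.2, -0.0, -1.0]
gripper_width: -0.001
grip_force: 0.0
t 4.1 dryer mm [73.8 -0.3 21.8] yaw 93.09 tilt [ 0.     0.001 -1.   ] need [ 2.2 -0.3  6.8] F [ 0.2 -0.  -1. ]
```

```bash
python3 -m pendant '{"delta_pos":[[0.0025,0,0.002],[0,0,0.002],[0,0,0.002],[0,0,0.001],[0,0,0.001],[0,0,0.001],[0,0,0.001],[0,0,0]],"spin":[0,0,0,0,0,0,0,0],"jaw":[255,255,255,255,255,255,255,255]}'; python3 -c "
from h import *
go(76,0,8)"
```

```text
time_s: 4.9
tcp_pos: [0.5137, 0.3662, 0.0114]
orientation: [-2.16, -2.281, -0.001]
wrist_force: [-1.0, 0.1, 3.8]
gripper_width: -0.001
grip_force: 1.6
t 4.9 dryer mm [76.4 -0.2 11.4] yaw 93.11 tilt [ 0.  0. -1.] need [-0.4 -0.2  3.4] F [-1.   0.1  3.8]
```

```bash
python3 -m pendant '{"delta_pos":[[0,0,0.001],[0,0,0.001],[0,0,0.0005],[0,0,0.0005],[0,0,0],[0,0,0]],"spin":[0,0,0,0,0,0],"jaw":[255,255,255,255,255,255]}'; python3 - <<'E'
from h import *
go(76,0,8)
s=snap('side','s2')
u,v=proj('s2',[.515,.357,.03]).astype(int)
cv2.imwrite('pics/s2c.png',cv2.resize(s['pixels'][v-60:v+40,u-50:u+60],(550,500),interpolation=2)[:,:,::-1])
E
```

```text
time_s: 5.5
tcp_pos: [0.5136, 0.3661, 0.0084]
orientation: [-2.16, -2.281, -0.001]
wrist_force: [0.2, 1.6, 4.5]
gripper_width: 0.002
grip_force: 2.1
t 5.5 dryer mm [76.3 -0.1  8.4] yaw 93.1 tilt [ 0.  0. -1.] need [-0.3 -0.1  0.4] F [0.2 1.6 4.5]
```

View pics/s2c.png

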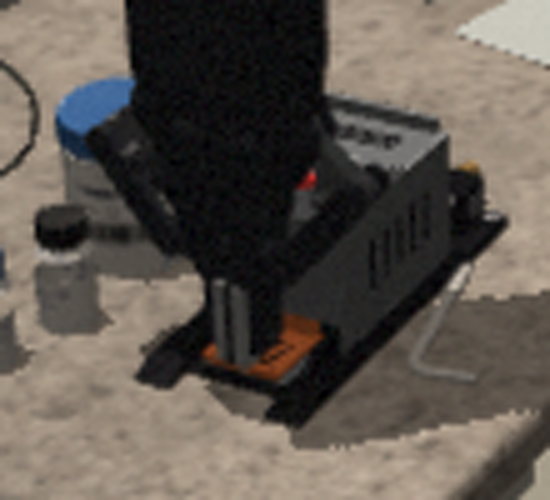

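The cover has sprung forward: its rear corner went from (462,110) to (448,122). I'll retract straight up and go round behind it.

```bash
python3 -m pendant '{"delta_pos":[[0,0,-0.01],[0,0,-0.03],[0,0,-0.04],[0,0,-0.035],[-0.03,0,0],[-0.04,0,0],[-0.04,0,0],[-0.03,0,0],[-0.015,0,0],[0,0,0],[0,0,0]],"spin":[0,0,0,0,0,0,0,0,0,0,0],"jaw":[255,255,255,255,255,255,255,255,255,255,255]}'; python3 - <<'E'
from h import *
go(-75,0,46)
s=snap('side','s3')
u,v=proj('s3',[.515,.337,.03]).astype(int)
cv2.imwrite('pics/s3c.png',cv2.resize(s['pixels'][v-65:v+45,u-65:u+65],(650,550),interpolation=2)[:,:,::-1])
E
```

```text
time_s: 6.65
tcp_pos: [0.5219, 0.213, 0.1234]
orientation: [-2.158, -2.281, -0.002]
wrist_force: [0.6, 0.2, 0.1]
gripper_width: -0.001
grip_force: 0.0
t 6.65 dryer mm [-7.700e+01  1.000e-01  1.234e+02] yaw 93.17 tilt [ 0.002  0.    -1.   ] need [ 1.9  0.1 77.4] F [0.6 0.2 0.1]
```

View pics/s3c.png

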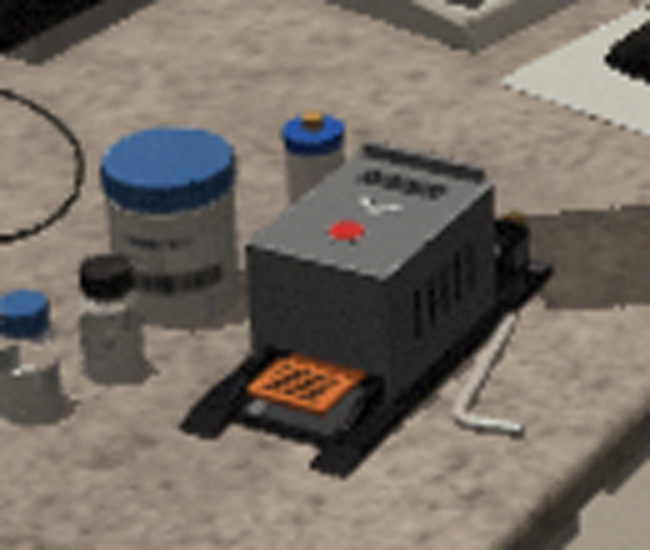

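The cover stands released against the tab, with its front face over the pad's edge, and everything else is in place. I'll descend behind it and start the push.

```bash
python3 -m pendant '{"delta_pos":[[0,0,0.03],[0,0,0.03],[0,0,0.0165],[0,0,0],[0,0,0],[0.01,0,0],[0.006,0,0],[0.004,0,0],[0.004,0,0],[0.004,0,0],[0.004,0,0],[0,0,0]],"spin":[0,0,0,0,0,0,0,0,0,0,0,0],"jaw":[255,255,255,255,255,255,255,255,255,255,255,255]}'; python3 -c "
from h import *
go(105,0,46)"
```

```text
time_s: 7.9
tcp_pos: [0.5201, 0.2438, 0.0468]
orientation: [-2.16, -2.281, -0.001]
wrist_force: [0.0, 0.5, -0.5]
gripper_width: -0.001
grip_force: 0.0
t 7.9 dryer mm [-46.2   0.1  46.8] yaw 93.14 tilt [ 0.  0. -1.] need [1.512e+02 1.000e-01 9.000e-01] F [ 0.   0.5 -0.5]
```

```bash
python3 -m pendant '{"delta_pos":[[0.004,0,0.001],[0.004,0,0],[0.004,0,0],[0.004,0,0],[0.004,0,0],[0.004,0,0],[0.004,0,0],[0.004,0,0],[0.004,0,0],[0.004,0,0],[0.004,0,0],[0.004,0,0]],"spin":[0,0,0,0,0,0,0,0,0,0,0,0],"jaw":[255,255,255,255,255,255,255,255,255,255,255,255]}'; python3 -c "
from h import *
go(105,0,46)"
```

```text
time_s: 9.1
tcp_pos: [0.5176, 0.2912, 0.0458]
orientation: [2.161, 2.28, -0.0]
wrist_force: [-0.2, -0.8, 0.4]
gripper_width: -0.002
grip_force: 0.6
t 9.1 dryer mm [ 1.3  0.  45.8] yaw 93.09 tilt [-0.  0. -1.] need [ 1.037e+02 -1.000e-01 -2.000e-01] F [-0.2 -0.8  0.4]
```

```bash
python3 -m pendant '{"delta_pos":[[0.004,0,0],[0.004,0,0],[0.004,0,0],[0.004,0,0],[0.004,0,0],[0.004,0,0],[0.004,0,0],[0.004,0,0],[0.004,0,0],[0.003,0,0],[0.003,0,0],[0,0,0]],"spin":[0,0,0,0,0,0,0,0,0,0,0,0],"jaw":[255,255,255,255,255,255,255,255,255,255,255,255]}'; python3 - <<'E'
from h import *
go(105,0,46)
s=snap('side','s4')
u,v=proj('s4',[.515,.357,.03]).astype(int)
cv2.imwrite('pics/s4c.png',cv2.resize(s['pixels'][v-65:v+55,u-75:u+65],(700,600),interpolation=2)[:,:,::-1])
E
```

```text
time_s: 10.3
tcp_pos: [0.515, 0.334, 0.0457]
orientation: [-2.159, -2.281, -0.001]
wrist_force: [1.0, -0.6, 0.3]
gripper_width: 0.003
grip_force: 0.3
t 10.3 dryer mm [44.1  0.2 45.7] yaw 93.15 tilt [ 0.001  0.    -1.   ] need [60.9  0.2 -0.2] F [ 1.  -0.6  0.3]
```

View pics/s4c.png

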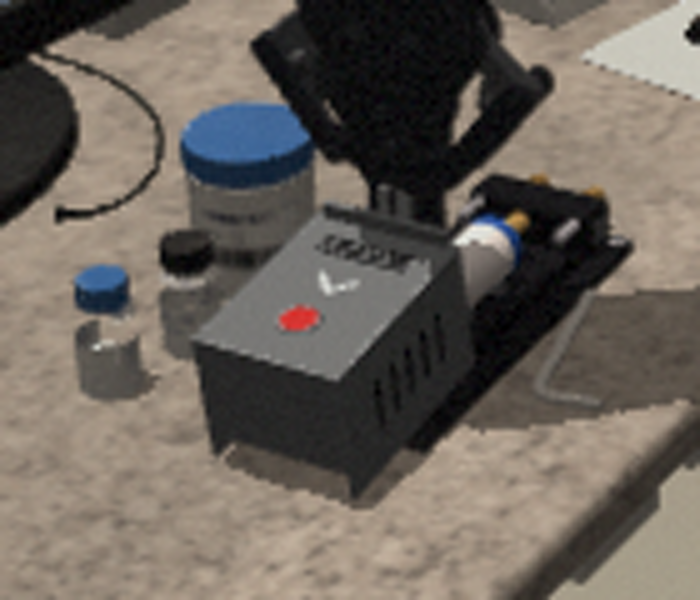

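The cover is sliding straight and is level, with its front overhanging the base end, and the vials are clear. I'll carry on slowly.

```bash
python3 -m pendant '{"delta_pos":[[0.003,0,0],[0.003,0,0],[0.003,0,0],[0.003,0,0],[0.003,0,0],[0.003,0,0],[0.003,0,0],[0.003,0,0],[0.003,0,0],[0.003,0,0],[0.003,0,0],[0.003,0,0]],"spin":[0,0,0,0,0,0,0,0,0,0,0,0],"jaw":[255,255,255,255,255,255,255,255,255,255,255,255]}'; python3 -c "
from h import *
go(104,0,46)"
```

```text
time_s: 11.55
tcp_pos: [0.5134, 0.3691, 0.0458]
orientation: [2.16, 2.281, 0.0]
wrist_force: [0.1, -0.5, 0.2]
gripper_width: 0.001
grip_force: 0.4
t 11.55 dryer mm [79.3 -0.  45.8] yaw 93.1 tilt [-0.  0. -1.] need [24.7 -0.1 -0.2] F [ 0.1 -0.5  0.2]
```

```bash
python3 -m pendant '{"delta_pos":[[0.003,0,0],[0.003,0,0],[0.003,0,0],[0.003,0,0],[0.003,0,0],[0.003,0,0],[0.003,0,0],[0.002,0,0],[0.002,0,0],[0,0,0],[0,0,0]],"spin":[0,0,0,0,0,0,0,0,0,0,0],"jaw":[255,255,255,255,255,255,255,255,255,255,255]}'; python3 - <<'E'
from h import *
go(104,0,46)
s=snap('side','s5')
u,v=proj('s5',[.515,.377,.03]).astype(int)
cv2.imwrite('pics/s5c.png',cv2.resize(s['pixels'][v-65:v+55,u-75:u+65],(700,600),interpolation=2)[:,:,::-1])
E
```

```text
time_s: 12.65
tcp_pos: [0.512, 0.3939, 0.0458]
orientation: [2.16, 2.281, 0.0]
wrist_force: [-0.2, -1.2, -1.4]
gripper_width: 0.002
grip_force: 0.3
t 12.65 dryer mm [104.1  -0.   45.8] yaw 93.1 tilt [ 0.  0. -1.] need [-0.1 -0.  -0.2] F [-0.2 -1.2 -1.4]
```

View pics/s5c.png

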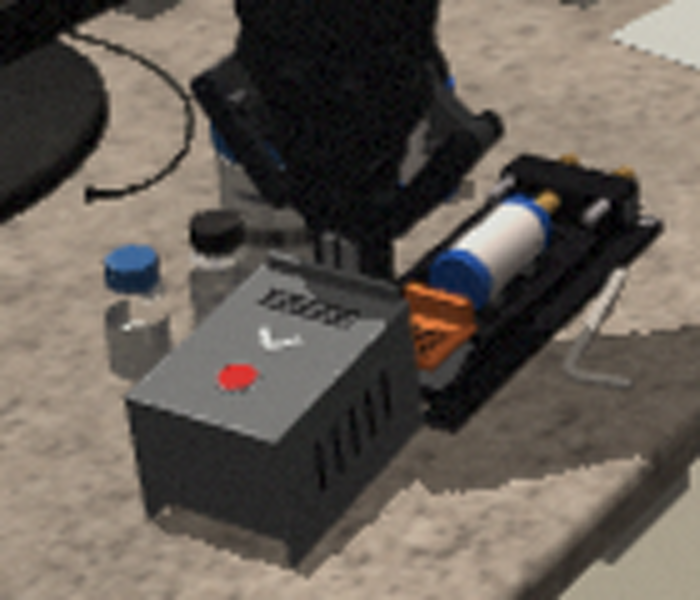

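The cover looks off, or nearly off, the base. I'll check its corners by ray.

```bash
python3 - <<'E'
from h import *
u0,v0=proj('s5',[.515,.377,.03]).astype(int); c,n=np.cos(A),np.sin(A)
for nm,u,v,z in(('f+ top',275,441,.058),('f- top',128,399,.058),('f+ bot',300,572,0),('r+ lip',408,298,.064),('r- lip',268,255,.064),('base +',455,432,0)):
    d=ray('s5',u0-75+u/5-.4,v0-65+v/5-.4,z)[:2]-P; print(nm,(1e3*np.array([c*d[0]+n*d[1],-n*d[0]+c*d[1]])).round(1))
E
```

```text
f+ top [203.7  30.9]
f- top [205.4 -31.3]
f+ bot [198.3  33.2]
r+ lip [109.2  26.4]
r- lip [106.1 -39.2]
base + [96.3 36.2]
```

The base end reads 96 mm where it should be 101 mm. Allowing for that offset, the cover's origin is at about 160 mm, so it is off. I'll back away, lift and check.

```bash
python3 -m pendant '{"delta_pos":[[-0.005,0,0],[-0.01,0,0],[-0.015,0,0],[0,0,-0.02],[0,0,-0.04],[0,0,-0.05],[0,0,-0.04],[-0.04,0,-0.02],[-0.04,0,0],[-0.04,0,0],[0,0,0],[0,0,0]],"spin":[0,0,0,0,0,0,0,0,0,0,0,0],"jaw":[255,255,255,255,255,255,255,255,255,255,255,255]}'; python3 - <<'E'
from h import *
s=snap('side','s6');c=snap('scene','c6')
u,v=proj('s6',[.515,.377,.03]).astype(int)
a=cv2.resize(s['pixels'][v-65:v+55,u-75:u+65],(400,343),interpolation=2)
u2,v2=proj('c6',[.515,.377,.03]).astype(int);print(u,v,u2,v2)
b=cv2.resize(c['pixels'][v2-50:v2+70,u2-60:u2+80],(400,343),interpolation=2)
cv2.imwrite('pics/f6.png',np.hstack([a,b])[:,:,::-1])
E
```

```text
time_s: 13.9
tcp_pos: [0.5205, 0.2414, 0.216]
orientation: [2.164, 2.276, -0.001]
wrist_force: [-0.8, 0.9, -0.2]
gripper_width: -0.002
grip_force: 0.0
267 308 271 227
```

View pics/f6.png

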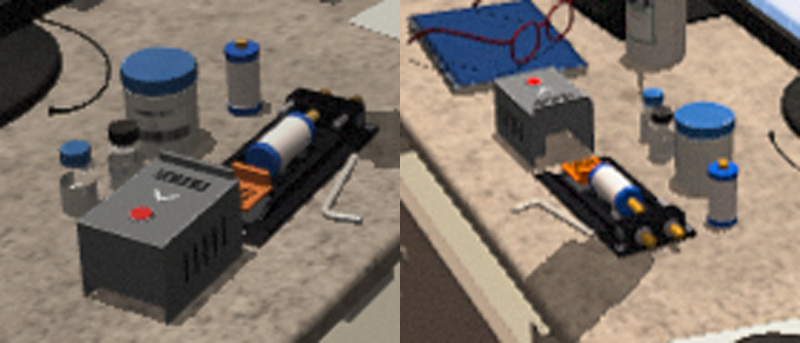

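The cover stands upright on the worktop, clear of the base, and the bystanders have not moved. I'll hand it in.

```bash
python3 -c "
from station import robot
print(robot.finish_job())"
```

```text
the job is handed in; nothing more can be done
None
```

The job is handed in: I pressed the tab until the catch let go and pushed the cover off the base. In the last pictures it stands upright on the worktop, about 160 mm along by my estimate, with the other items standing where they were. One early move overshot in free air because I typed mm for m, but it touched nothing.

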